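# Clear the torque tester after a driver check

### The arm

A 7-joint arm with a two-finger parallel gripper is mounted at the origin on the work surface. World frame = base frame: x ahead of the robot, y to its left, z up, the work surface at z = 0. Lengths are in m, angles in rad, forces in N, time in s.
With the tool pointing down it reaches from about 0.4 to 0.85 m from the base axis. Payload 10.4 kg.
Tool frame: the origin (TCP) lies at the very end of the fingers, on their centre line; the grasp point (between the pads) lies 19 mm behind it; z points along the fingers, y is the line along which they close (so a half turn about z gives the same grasp; the last joint's range is limited). The gripper opens to 85 mm and grips with 20 to 120 N. Pads are 22 mm wide; open, the fingers measure 114 mm over their backs; the gripper's body (76 mm by 85 mm) begins 54 mm behind the grasp point. The pads swing forward as they close: fully open they stand 13 mm farther back than shut.
Start: joints at [-0.023, 0.332, -0.065, 1.46, 0.022, 1.35, -0.088], TCP at [0.625, 0, 0.231] pointing down, gripper open.
Joint ranges: [-2.6, 2.6], [-0.5, 2.12], [-1.47, 1.34], [0.16, 2.42], [-1.27, 4.41], [0.06, 2.06], [-2.6, 2.6]. Speed limits (rad/s): [2.22, 2.22, 2.79, 2.79, 3.14, 3.14, 3.14].

### API

Orientations are given as a unit quaternion [x, y, z, w].
In Python, from workcell import * gives the robot as it stands.
- The arm moves only by the tool step_arm, never from a script. Its argument "commands" is one flat list of numbers, 7 for each row, row after row: the finger opening in mm, from 0 to 85.4, then the shift along the world's x, y, z as a fraction of full scale, then the turn, a rotation vector about the world's x, y, z as a fraction of full scale. A call has exactly 10 rows; each row is the pose to reach, as a shift and turn from the pose commanded when the call began, turning the shorter way round; what a row does not reach only later rows make up. Full scale, the value 1, is 0.6 m for a shift and pi rad for a turn. A row lasts 1/8 s, in which the tool goes at most 62.5 mm and 10.7 degrees, less where a joint would pass 70% of its speed; a pose out of reach is approached as far as the arm can. A call with a number of a shift or a turn outside -1 to 1 is refused whole. A call with a gripper value outside its range is refused whole. The fingers move at their own pace and stop on an object; "squeeze" is the grip in N (left out, the last holds). Time passes only in rows, so rows that repeat a pose let the fingers close, or fill a call up. It gives the time, the measured TCP pose, the force, the opening and the grip force at its end, in the units of the state.
- get_obs(): the state, without advancing time (a new reading comes with each control period).
- camera(name): name is "scene" or "side" or "wrist"; returns the picture (384x512x3 uint8, red, green, blue); there is no depth.
- camera_params(name): a dict with "mtx" (3x3 intrinsics, pixels), "extrinsics" (4x4, takes a point from world to camera coordinates); the wrist camera has in their place "tool_from_camera" (4x4, takes a point from camera to tool coordinates, whose origin is the TCP and whose axes are the flange's). Camera axes: x right, y down, z forward; pixel columns grow to the right and rows downward; lengths in m; the calibration is good to about 2 mm. The wrist camera is an equidistant fisheye: a pixel r from the principal point sees the ray r / f radians off the axis. A picture is of the moment at which its call begins: read the wrist's pose just before it. camera_params takes no time and is no camera call.
- hand_in(): hands the job in; it is judged then, once.
The state is a dict: "clock": time; "joint_pos": joint angles; "joint_velocities": joint speeds; "tau": joint torques, N m; "position": TCP position; "ee_rot": TCP orientation; "ft_force": force on the tool from outside, world axes, zero at the start; "torque": the same for the moment, N m; "grip_width": opening from 0.0 (shut) to 1.0 (fully open); "grasp_force": force on a finger pad.
Only numpy, scipy, OpenCV 4.12 (cv2) and the standard library are available. Lean on these libraries where they do the work, as an engineer would, in place of code of your own. Each camera call takes 0.05 s, during which the arm holds its last target. There are 200 camera calls.

### The job

The torque check is done: take the blue torque screwdriver out of the tester's socket and hang it upright in the free slot of the driver rack, its handle resting flat on the shelf behind the lip. Turn the knob on the dial glass anticlockwise until the red peak pointer is fully back at its zero stop. Leave the other drivers hanging and the other things on the bench where they are.

Things in the scene. Friction and masses are not known exactly. Their poses are not given: they have to be found in the camera images.
- peak_knob (a joint): Reset knob of the tester's peak pointer, rad. 0 = red pointer against the zero stop (a pin at the zero mark), a solid end stop where the fingers slip on the knob; grows clockwise seen from above, so it goes back anticlockwise. Starts between 1.0 and 3.6. Light friction (0.03 N m) holds it wherever it is left; it may be let go and gripped again at any yaw
- knob_grip (a point): Point on the vertical axis of the black fluted round knob (30 mm across, 24 mm tall) in the middle of the dial glass, half-way up it: knob top 12 mm above, its underside 12 mm below, flat glass (110 mm across) 16 mm below, the rim round it 14.5 mm below. x axis: the way the red pointer under the glass and the red line on the knob point; they turn with the knob
- tester: Dial torque tester, grey box 150 (x) x 230 (y) x 70 mm tall on a 166 x 246 mm flange, fixed. Origin at the centre of its underside. White dial in an aluminium rim 120 mm across, centre 45 mm to -y; its green zero mark lies towards +x, the scale runs clockwise from it over 300 degrees. A steel socket collar 32 mm across, top at z = 96 mm, stands 75 mm to +y
- driver_mid (a point): Middle of the handle of the blue torque screwdriver (loose, 0.14 to 0.24 kg); z up along it. The round handle, 32 mm across, reaches 52.5 mm below and 52.5 mm above this point (blue grip from 26 mm below to 38 mm above; its domed cap tapers). It starts upright, its bit standing loose in the tester's socket 22 mm deep, and lifts straight out
- driver: The same blue screwdriver, origin at the bit tip, 114.5 mm below the handle's middle; 167 mm long. From the tip up: bit 6.5 mm across and 22 mm long, steel sleeve 19 mm across and 18 mm long (rests on the socket collar at the start), neck 10 mm across and 22 mm long, then the handle's flat underside
- slot (a point): Seat centre of the free rack slot, level with the shelf's top face, 100 mm above the table. x level along the slot, inwards; its open mouth is towards -x, roughly facing the robot. The slot is 15 mm wide, mouth corners rounded, closed end 7 mm beyond this point. A driver goes in from the front, its neck through the slot; hung there, its handle's middle is 52.5 mm above this point
- rack: Blue steel driver rack, 270 mm wide (y), fixed: a 5 mm thick shelf with four slots 65 mm apart, open to its front (-x); open above. Its front edge, 23 mm before the seats, has a lip 5 mm high either side of each slot. Handles sit on the shelf behind the lip; sleeves hang under it, too wide to pass a slot from above. Origin at the centre of its underside, under the seats
- parked_red: Torque screwdriver with a red grip, otherwise like the blue one, hanging in another slot of the rack; bystander. Origin at its bit tip, z along it
- parked_yellow: Torque screwdriver with a yellow grip, otherwise like the blue one, hanging in another slot of the rack; bystander. Origin at its bit tip, z along it
- parked_green: Torque screwdriver with a green grip, otherwise like the blue one, hanging in another slot of the rack; bystander. Origin at its bit tip, z along it
- housing_a: Black half-shell of an appliance handle with a green board in it, 250 x 34 x 20 mm, lying on the table; bystander. Origin under its middle
- housing_b: Second black half-shell, same as the first; bystander
- board: Bare green circuit board 110 x 36 mm, 12 mm high with its parts, lying on the table; bystander. Origin under its middle
- tape_roll: Roll of green tape lying flat, 90 mm across, 24 mm tall; bystander. Origin under its middle
- clip_tray: Low black tray of metal clips, 90 x 130 x 30 mm; bystander. Origin under its middle
Not all that is in view belongs to the job. Leave any pink or turquoise look-alike of the driver alone.

How it is judged:
By the outcome, as a careful person would: the job done as asked, in the order asked, and still so for the second after the job is handed in, with the robot touching nothing.
It also fails if it takes over 69 s, if anything falls off the work surface, if the arm or the gripper's body presses on something with over 40 N, if the wrist force passes 120 N, or if a joint passes its speed limit or range.

## Working session

There is one attempt and no reset: what is moved stays moved. The work goes in short steps, Python scripts to look and compute and a tool call to move; the robot and the scene stay as the last step left them, time stands still between calls to the robot, and variables do not carry over. Pictures are saved under pics/ and viewed, at most 10 in all, crops included, and the job is handed in when it is done.

Besides the shell and the picture viewer there is one more tool, called after "Request:" as name(argument=value, ...) on one line, values as JSON. step_arm: Moves the arm, as the interface text tells. Its arguments: {"type":"object","properties":{"commands":{"type":"array","items":{"type":"number"}},"squeeze":{"type":"number"}},"required":["commands"]}

```bash
mkdir -p pics; ls; python3 - <<'E'
from workcell import *
import cv2,numpy as np
o=get_obs();print(o['clock'],o['position'],o['ee_rot'])
a=camera('scene');b=camera('side');c=camera('wrist')
for n,i in zip(('scene','side','wrist'),(a,b,c)):cv2.imwrite(f'pics/{n}0.png',i[:,:,::-1])
for n in('scene','side','wrist'):
  print(n,{k:np.round(v,4).tolist() if not isinstance(v,str) else v for k,v in camera_params(n).items()})
E
```

```text
pics
0.0 [6.24603665e-01 1.76691624e-05 2.30535689e-01] [ 7.07086783e-01  7.07126408e-01 -5.33499178e-04 -4.89540139e-04]
scene {'mtx': [[440.2327, 0.0, 255.2541], [0.0, 440.2327, 188.0653], [0.0, 0.0, 1.0]], 'extrinsics': [[-0.1185, 0.9929, 0.0096, 0.1115], [0.549, 0.0736, -0.8325, -0.1811], [-0.8274, -0.0933, -0.5539, 1.9169], [0.0, 0.0, 0.0, 1.0]]}
side {'mtx': [[441.4941, 0.0, 256.6988], [0.0, 441.4941, 194.5086], [0.0, 0.0, 1.0]], 'extrinsics': [[-0.8109, -0.585, -0.014, 0.384], [-0.2986, 0.4342, -0.8499, 0.3002], [0.5033, -0.685, -0.5268, 1.4355], [0.0, 0.0, 0.0, 1.0]]}
wrist {'mtx': [[297.3186, 0.0, 256.2721], [0.0, 297.3186, 194.3967], [0.0, 0.0, 1.0]], 'tool_from_camera': [[0.0013, -0.9558, -0.2941, 0.0749], [1.0, 0.0015, -0.0004, 0.0004], [0.0008, -0.2941, 0.9558, -0.1419], [0.0, 0.0, 0.0, 1.0]]}
```

View pics/scene0.png

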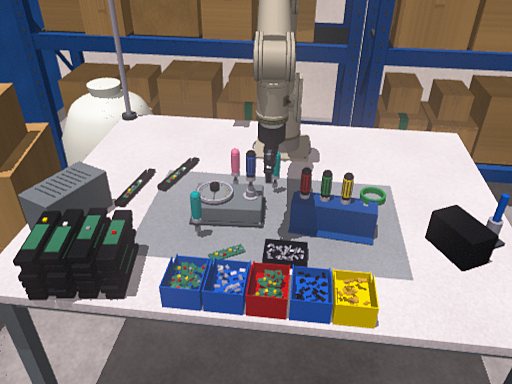

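View pics/side0.png

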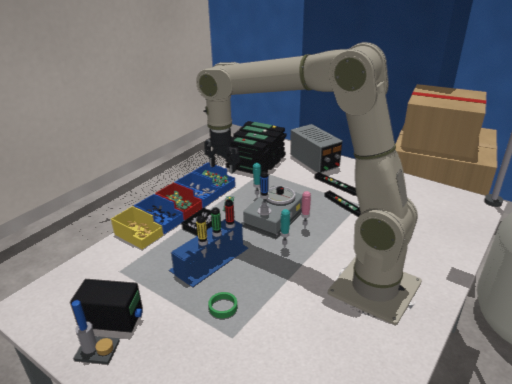

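View pics/wrist0.png

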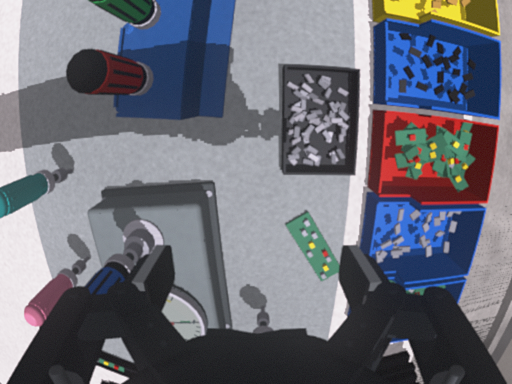

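```bash
cat > h.py <<'E'
from workcell import *
import cv2,numpy as np
from scipy.spatial.transform import Rotation as R
def ray(n,u,v,o=None):
    p=camera_params(n);K=np.array(p['mtx']);a=(u-K[0,2])/K[0,0];b=(v-K[1,2])/K[1,1]
    if n=='wrist':
        r=np.hypot(a,b);d=np.array([np.sin(r)*a/r,np.sin(r)*b/r,np.cos(r)]) if r>0 else np.array([0,0,1.])
        T=np.eye(4);T[:3,:3]=R.from_quat(o['ee_rot']).as_matrix();T[:3,3]=o['position'];T=T@np.array(p['tool_from_camera'])
    else:
        d=np.array([a,b,1.]);T=np.linalg.inv(np.array(p['extrinsics']))
    d=T[:3,:3]@d
    return T[:3,3],d/np.linalg.norm(d)
def onz(n,u,v,z,o=None):
    c,d=ray(n,u,v,o);return c+d*(z-c[2])/d[2]
def tri(rs):
    A=sum(np.eye(3)-np.outer(d,d) for c,d in rs);b=sum((np.eye(3)-np.outer(d,d))@c for c,d in rs)
    x=np.linalg.solve(A,b);return x,[np.linalg.norm(np.cross(x-c,d)) for c,d in rs]
def mask(im,lo,hi):
    m=cv2.inRange(cv2.cvtColor(im,cv2.COLOR_RGB2HSV),lo,hi)
    n,l,s,c=cv2.connectedComponentsWithStats(m)
    return [(s[i].tolist(),c[i].round(1).tolist()) for i in range(1,n) if s[i,4]>25]
E
python3 - <<'E'
from h import *
for n,p,q in [('blue',(251,163),(264,184)),('knob',(214,186),(280,190)),('red',(306,180),(230,211)),('yel',(348,186),(202,231)),('grn',(327,183),(216,220)),('pink',(235,162),(306,204)),('teal',(277,163),(285,222)),('teal2',(196,207),(257,173))]:
    x,e=tri([ray('scene',*p),ray('side',*q)]);print(n,x.round(3),np.round(e,4))
a=cv2.imread('pics/scene0.png')[140:250,150:400];b=cv2.imread('pics/side0.png')[150:280,150:340]
a=cv2.resize(a,None,fx=2.6,fy=2.6,interpolation=3);b=cv2.resize(b,None,fx=2.3,fy=2.3,interpolation=3)
W=np.zeros((600,660,3),np.uint8);W[:a.shape[0],:a.shape[1]]=a;W[290:290+b.shape[0],:b.shape[1]]=b
cv2.imwrite('pics/z.png',W)
E
```

```text
blue [ 0.486 -0.069  0.193] [0.0008 0.0008]
knob [ 0.496 -0.193  0.101] [0.0003 0.0003]
red [0.509 0.108 0.16 ] [0.002 0.002]
yel [0.518 0.241 0.153] [0.0001 0.0001]
grn [0.516 0.174 0.158] [0.0014 0.0014]
pink [ 0.35  -0.145  0.113] [0.0009 0.0009]
teal [0.347 0.005 0.12 ] [0.0012 0.0012]
teal2 [ 0.635 -0.224  0.117] [0.0052 0.0052]
```

View pics/z.png

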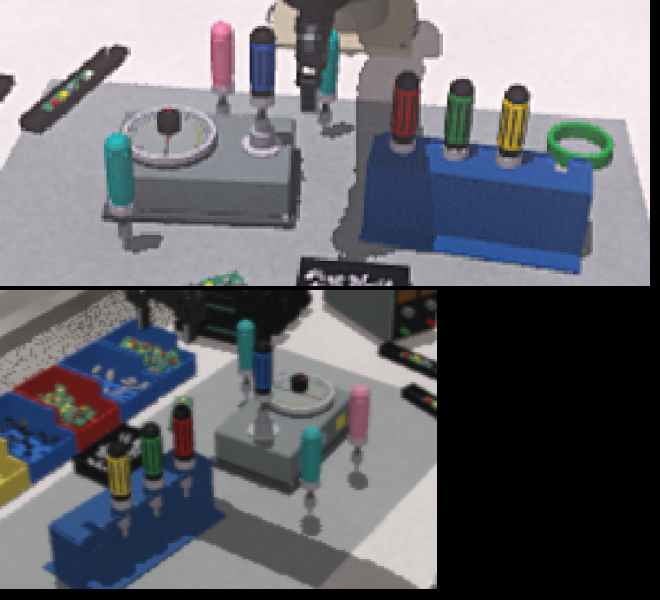

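Request:
step_arm(commands=[85,-0.05,0.05,0.1,0,0,0,85,-0.1,0.15,0.167,0,0,0,85,-0.208,0.333,0.167,0,0,0,85,-0.208,0.333,0.167,0,0,0,85,-0.208,0.333,0.167,0,0,0,85,-0.208,0.333,0.167,0,0,0,85,-0.208,0.333,0.167,0,0,0,85,-0.208,0.333,0.167,0,0,0,85,-0.208,0.333,0.167,0,0,0,85,-0.208,0.333,0.167,0,0,0])

```text
clock: 1.4
position: [0.5004, 0.1994, 0.3315]
ee_rot: [0.707, 0.707, -0.0, 0.0]
ft_force: [-0.0, -0.1, -0.6]
grip_width: 1.0
grasp_force: 0.0
```

```bash
python3 - <<'E'
from h import *
import json
o=get_obs();print(o['clock'],o['position'])
c=camera('wrist');cv2.imwrite('pics/w1.png',c[:,:,::-1])
json.dump({k:np.array(o[k]).tolist() for k in('position','ee_rot')},open('w1.json','w'))
cv2.imwrite('pics/w1z.png',cv2.resize(c[:,:,::-1],None,fx=1.56,fy=1.56,interpolation=3))
E
```

```text
1.4 [0.50042096 0.19944609 0.33145279]
```

View pics/w1z.png

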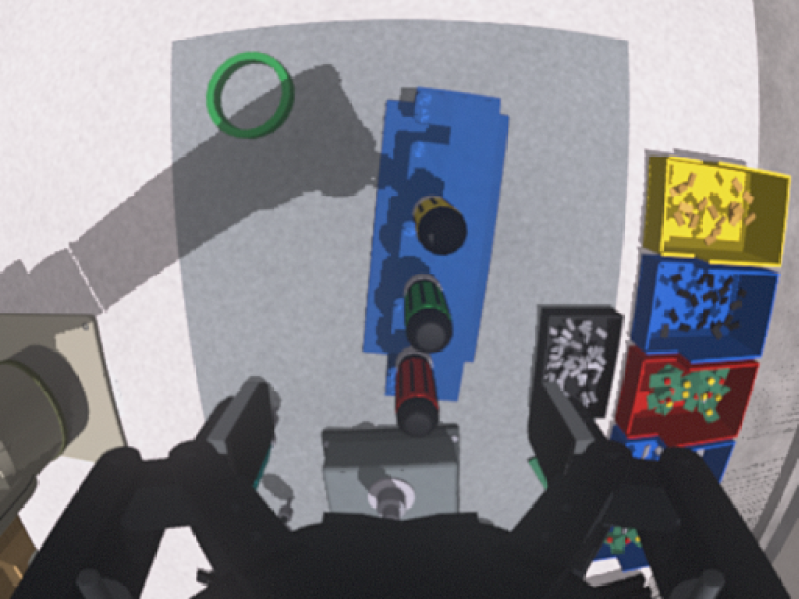

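Request:
step_arm(commands=[85,0,-0.1,0,0,0,0,85,0,-0.2,0,0,0,0,85,0,-0.3,0,0,0,0,85,-0.02,-0.4,0,0,0,0,85,-0.02,-0.5,0,0,0,0,85,-0.02,-0.6,0,0,0,0,85,-0.02,-0.667,0,0,0,0,85,-0.02,-0.667,0,0,0,0,85,-0.02,-0.667,0,0,0,0,85,-0.02,-0.667,0,0,0,0])

```text
clock: 2.7
position: [0.4886, -0.1989, 0.3316]
ee_rot: [0.706, 0.708, 0.0, -0.0]
ft_force: [0.3, 0.2, 0.1]
grip_width: 0.995
grasp_force: 0.0
```

```bash
python3 - <<'E'
from h import *
import json
o=get_obs();print(o['clock'],o['position'])
c=camera('wrist');cv2.imwrite('pics/w2.png',c[:,:,::-1])
json.dump({k:np.array(o[k]).tolist() for k in('position','ee_rot')},open('w2.json','w'))
cv2.imwrite('pics/w2z.png',cv2.resize(c[:,:,::-1],None,fx=1.56,fy=1.56,interpolation=3))
E
```

```text
2.7 [ 0.48858218 -0.19894481  0.33162328]
```

View pics/w2z.png

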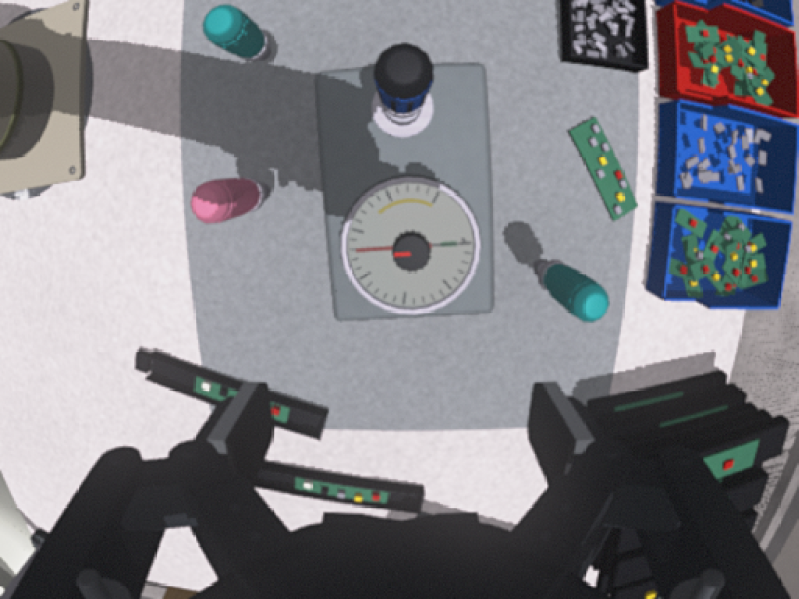

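```bash
python3 - <<'E'
from h import *
import json
o1=json.load(open('w1.json'));o2=json.load(open('w2.json'));s=1.5625
for n,p in dict(yel=(442,231),grn=(432,333),red=(418,416)).items(): print(n,onz('wrist',p[0]/s,p[1]/s,.20,o1).round(4))
for n,p,z in [('bluetop',(405,70),.236),('collar',(405,114),.096),('knobtop',(411,248),.112),('dial',(411,244),.083),('c1',(316,74),.07),('c2',(484,65),.07),('c3',(493,313),.07),('c4',(337,320),.07),('ptr',(357,250),.08),('zero',(465,241),.08)]: print(n,onz('wrist',p[0]/s,p[1]/s,z,o2).round(4))
I=cv2.imread('pics/w1.png')
c=I[45:170,225:335];c=cv2.resize(c,None,fx=4,fy=4,interpolation=3);c=cv2.convertScaleAbs(c,alpha=1.6,beta=20)
cv2.imwrite('pics/slot.png',c)
E
```

```text
yel [0.5253 0.2354 0.2   ]
grn [0.5206 0.171  0.2   ]
red [0.5127 0.1104 0.2   ]
bluetop [ 0.4907 -0.0747  0.236 ]
collar [ 0.492  -0.0823  0.096 ]
knobtop [ 0.4971 -0.1892  0.112 ]
dial [ 0.4978 -0.1909  0.083 ]
c1 [ 0.4157 -0.0419  0.07  ]
c2 [ 0.5601 -0.0332  0.07  ]
c3 [ 0.5748 -0.2568  0.07  ]
c4 [ 0.4304 -0.2641  0.07  ]
ptr [ 0.4514 -0.1967  0.08  ]
zero [ 0.5444 -0.1883  0.08  ]
```

View pics/slot.png

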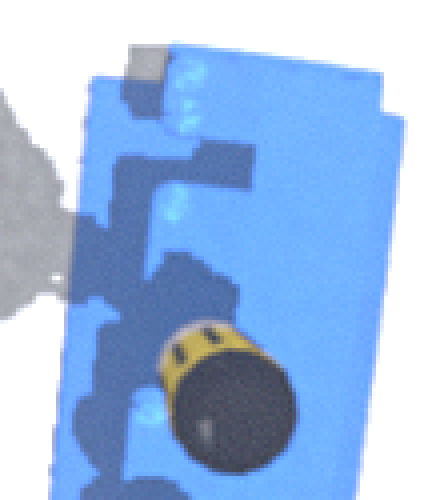

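```bash
python3 - <<'E'
from h import *
import json
o1=json.load(open('w1.json'))
f=lambda u,v,z=.1:onz('wrist',225+u/4,45+v/4,z,o1).round(4)
print('end',f(254,166),'ends',f(253,143),f(256,188))
print('shelf corners back', f(382,72),f(165,45), 'base',f(404,117,0.003),f(90,78,.003))
print('front',f(152,168))
# side/scene tri of the red,yel,grn done; also check vertical camera tilt error: yellow collar
print('yelbase',f(205,345,.105))
p1,p2=np.array([.5127,.1104]),np.array([.5253,.2354]);u=(p2-p1)/np.linalg.norm(p2-p1);print(np.linalg.norm(p2-p1),p2+u*.065,np.arctan2(-u[0],u[1]))
E
```

```text
end [0.5403 0.2989 0.1   ] ends [0.54   0.3062 0.1   ] [0.541 0.292 0.1  ]
shelf corners back [0.5805 0.3309 0.1   ] [0.5128 0.337  0.1   ] base [0.6103 0.3277 0.003 ] [0.4868 0.3399 0.003 ]
front [0.5088 0.2978 0.1   ]
yelbase [0.5253 0.2427 0.105 ]
0.1256334350401994 [0.53181897 0.30007227] -0.10046066879949629
```

Request:
step_arm(commands=[85,0,0.05,0,0,0,-0.055,85,0,0.1,0,0,0,-0.11,85,0,0.15,0,0,0,-0.165,85,0.002,0.2,-0.02,0,0,-0.22,85,0.002,0.208,-0.05,0,0,-0.275,85,0.002,0.208,-0.05,0,0,-0.33,85,0.002,0.208,-0.05,0,0,-0.385,85,0.002,0.208,-0.05,0,0,-0.44,85,0.002,0.208,-0.05,0,0,-0.495,85,0.002,0.208,-0.05,0,0,-0.53])

```text
clock: 4.0
position: [0.4894, -0.0747, 0.3017]
ee_rot: [0.999, -0.049, 0.0, 0.0]
ft_force: [-0.2, -0.2, 0.9]
grip_width: 0.993
grasp_force: 0.0
```

```bash
python3 - <<'E'
from h import *
import json
o=get_obs();print(o['clock'],o['position'],o['joint_pos'],R.from_quat(o['ee_rot']).as_matrix().round(3))
c=camera('wrist');cv2.imwrite('pics/w3.png',c[:,:,::-1])
json.dump({k:np.array(o[k]).tolist() for k in('position','ee_rot')},open('w3.json','w'))
cv2.imwrite('pics/w3z.png',cv2.resize(c[:,:,::-1],None,fx=1.5625,fy=1.5625,interpolation=3))
E
```

```text
4.0 [ 0.48940063 -0.07467949  0.30166852] [ 8.16463364e-03  1.26919798e-02  5.14846487e-02  1.68496972e+00
 -6.44111078e-04  1.44367532e+00 -1.60835557e+00] [[ 0.995 -0.097  0.   ]
 [-0.097 -0.995 -0.   ]
 [ 0.     0.    -1.   ]]
```

View pics/w3z.png

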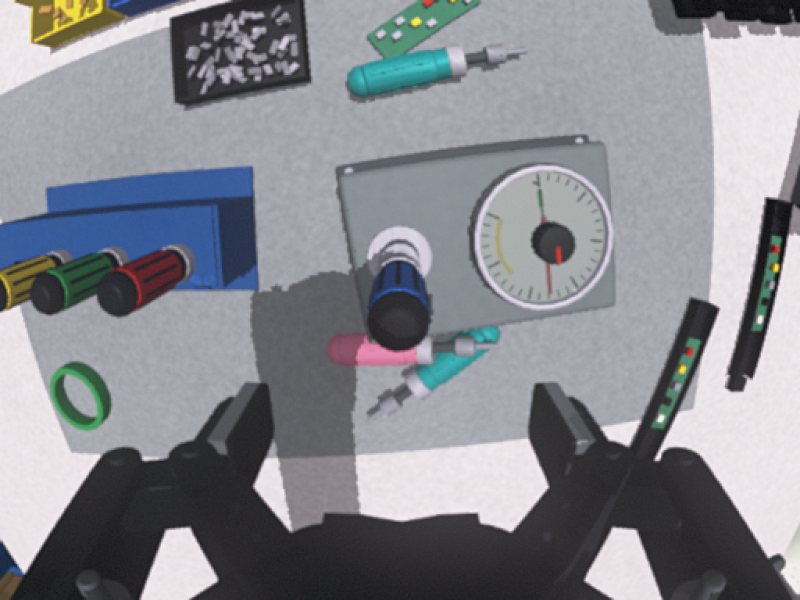

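```bash
python3 - <<'E'
from h import *
import json
o=json.load(open('w3.json'));s=1.5625
for n,p,z in [('top',(402,325),.236),('collar',(400,250),.096),('knobtop',(553,242),.112),('dial',(544,237),.083),('dial',(544,237),.09),('ptip',(549,292),.08),('pinkhead',(335,350),.02),('pinktip',(490,347),.01),('t1',(370,412),.01),('t2',(492,335),.02)]: print(n,z,onz('wrist',p[0]/s,p[1]/s,z,o).round(4))
# knob height: triangulate knob top between w2 and w3
o2=json.load(open('w2.json'))
print(tri([ray('wrist',411/s,249/s,o2),ray('wrist',553/s,242/s,o)]))
print('bluetop',tri([ray('wrist',405/s,70/s,o2),ray('wrist',402/s,325/s,o)]))
print('dial',tri([ray('wrist',411/s,244/s,o2),ray('wrist',544/s,237/s,o)]))
a=cv2.resize(cv2.cvtColor(camera('side'),cv2.COLOR_RGB2BGR)[120:300,130:370],None,fx=2.5,fy=2.5,interpolation=3);cv2.imwrite('pics/side3.png',a)
E
```

```text
top 0.236 [ 0.4902 -0.0758  0.236 ]
collar 0.096 [ 0.5002 -0.0755  0.096 ]
knobtop 0.112 [ 0.4998 -0.1905  0.112 ]
dial 0.083 [ 0.4987 -0.1923  0.083 ]
dial 0.09 [ 0.5    -0.1901  0.09  ]
ptip 0.08 [ 0.4511 -0.1967  0.08  ]
pinkhead 0.02 [ 0.3925 -0.      0.02  ]
pinktip 0.01 [ 0.3763 -0.1558  0.01  ]
t1 0.01 [ 0.3129 -0.0249  0.01  ]
t2 0.02 [ 0.3933 -0.1565  0.02  ]
(array([ 0.49780023, -0.19210097,  0.10437428]), [np.float64(0.0009646675374661893), np.float64(0.0009646675374662128)])
bluetop (array([ 0.49091379, -0.07540159,  0.23878521]), [np.float64(0.0005402262675713356), np.float64(0.0005402262675713605)])
dial (array([ 0.49820124, -0.19170847,  0.08235696]), [np.float64(0.000841703482259863), np.float64(0.0008417034822599042)])
```

View pics/side3.png

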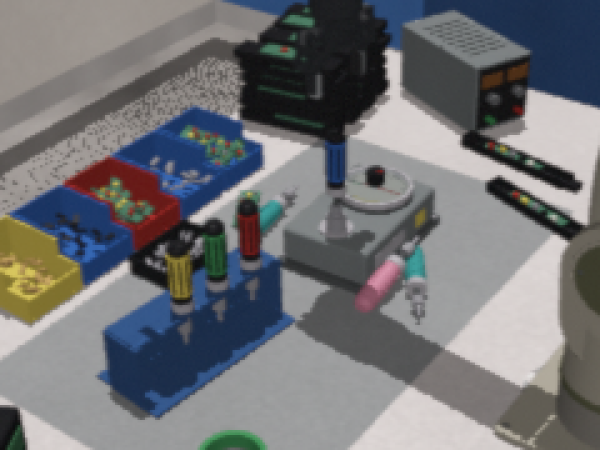

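Request:
step_arm(commands=[85,0.002,-0.001,-0.05,0,0,0,85,0.002,-0.001,-0.1,0,0,0,85,0.002,-0.001,-0.15,0,0,0,85,0.002,-0.001,-0.2,0,0,0,85,0.002,-0.001,-0.2,0,0,0,20,0.002,-0.001,-0.2,0,0,0,20,0.002,-0.001,-0.2,0,0,0,20,0.002,-0.001,-0.2,0,0,0,20,0.002,-0.001,-0.2,0,0,0,20,0.002,-0.001,-0.2,0,0,0], squeeze=50)

```text
clock: 5.35
position: [0.4913, -0.076, 0.1825]
ee_rot: [0.999, -0.047, 0.001, -0.0]
ft_force: [0.3, 1.1, 6.5]
grip_width: 0.361
grasp_force: 48.9
```

Request:
step_arm(commands=[20,0,0,0.06,0,0,0,20,0,0,0.14,0,0,0,20,0,0,0.22,0,0,0,20,-0.02,0.06,0.267,0,0,0,20,-0.04,0.15,0.267,0,0,0,20,-0.04,0.25,0.267,0,0,0,20,-0.04,0.35,0.267,0,0,0,20,-0.04,0.45,0.267,0,0,0,20,-0.04,0.55,0.267,0,0,0,20,-0.04,0.635,0.267,0,0,0])

```text
clock: 6.6
position: [0.4661, 0.3069, 0.3414]
ee_rot: [0.999, -0.047, -0.0, 0.0]
ft_force: [0.3, -0.0, -1.2]
grip_width: 0.359
grasp_force: 50.0
```

```bash
python3 - <<'E'
from h import *
import json
o=get_obs();print(o['clock'],o['position'],o['ee_rot'],o['ft_force'],o['joint_pos'].round(2) if hasattr(o['joint_pos'],'round') else o['joint_pos'])
w=camera('wrist')[:,:,::-1];b=camera('side')[:,:,::-1];a=camera('scene')[:,:,::-1]
json.dump({k:np.array(o[k]).tolist() for k in('position','ee_rot')},open('w4.json','w'))
cv2.imwrite('pics/w4.png',w);cv2.imwrite('pics/a4.png',a);cv2.imwrite('pics/b4.png',b)
W=np.zeros((590,790,3),np.uint8)
x=cv2.resize(w[40:340,130:384],None,fx=1.9,fy=1.9,interpolation=3);W[:x.shape[0],:x.shape[1]]=x
x=cv2.resize(b[150:290,150:250],None,fx=2,fy=2,interpolation=3);W[:280,490:690]=x
x=cv2.resize(a[110:250,280:420],None,fx=2,fy=2,interpolation=3);W[290:570,490:770]=x
cv2.imwrite('pics/c4.png',W)
E
```

```text
6.6 [0.4660817  0.30689108 0.34144781] [ 9.98907791e-01 -4.67244140e-02 -2.01068896e-04  1.13728098e-04] [ 0.30665095 -0.02772565 -1.23350843] [-0.39  0.17 -0.32  1.44  0.05  1.54 -2.37]
```

View pics/c4.png

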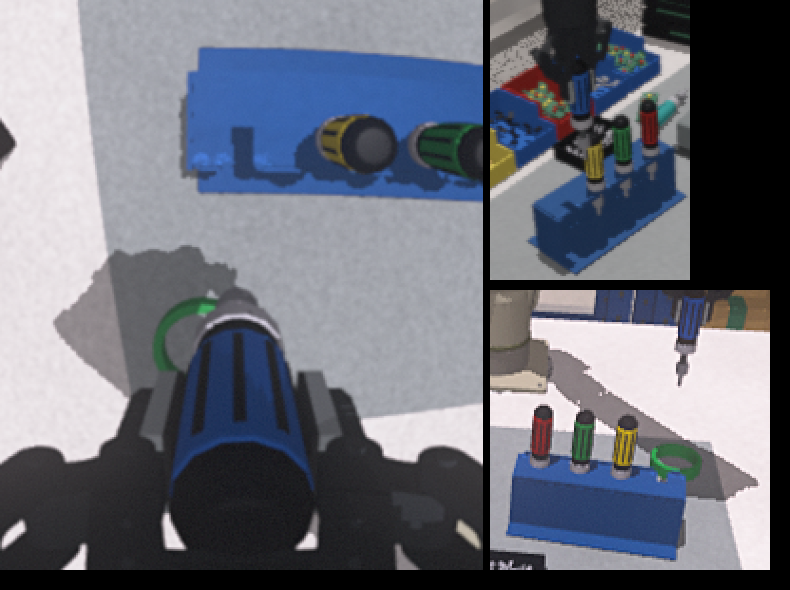

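```bash
python3 - <<'E'
from h import *
import json
o=json.load(open('w4.json'))
f=lambda u,v,z=.1:onz('wrist',130+u/1.9,40+v/1.9,z,o).round(4)
print('end',f(243,127),f(232,127),f(254,127))
I=cv2.imread('pics/w4.png').astype(int)
for r in (106,108,110,112,114,118,122,126): print(r,I[r,246:276,0].tolist())
print('corner',f(199,48),f(186,168))
# held driver: sleeve / handle-bottom vs TCP
M=R.from_quat(o['ee_rot']).as_matrix();p=np.array(o['position'])
print('sleeve',f(238,300,p[2]-.0675)-p,'hbottom',f(238,325,p[2]-.0455)-p, 'cap',f(243,495,p[2]+.055)-p)
E
```

```text
end [0.5389 0.2979 0.1   ] [0.5396 0.3052 0.1   ] [0.5383 0.2906 0.1   ]
106 [170, 171, 170, 172, 171, 166, 151, 147, 149, 149, 146, 148, 150, 154, 152, 152, 152, 163, 170, 171, 172, 168, 171, 170, 172, 173, 170, 171, 173, 174]
108 [168, 168, 170, 171, 167, 145, 104, 92, 96, 94, 96, 95, 96, 94, 96, 94, 104, 135, 166, 169, 168, 168, 169, 170, 170, 172, 170, 171, 170, 171]
110 [169, 169, 170, 172, 168, 143, 106, 95, 99, 97, 98, 98, 96, 95, 93, 96, 102, 135, 168, 170, 170, 168, 167, 168, 170, 169, 171, 171, 170, 169]
112 [170, 171, 171, 169, 165, 143, 104, 97, 97, 99, 98, 98, 99, 97, 96, 95, 99, 135, 166, 172, 170, 170, 169, 168, 167, 169, 166, 169, 167, 168]
114 [169, 171, 171, 171, 166, 141, 104, 96, 96, 98, 98, 97, 98, 97, 94, 95, 107, 142, 170, 173, 172, 169, 170, 168, 169, 165, 168, 168, 168, 168]
118 [169, 168, 167, 168, 171, 169, 157, 113, 94, 97, 98, 98, 97, 97, 98, 96, 110, 141, 167, 169, 167, 166, 169, 167, 169, 171, 170, 172, 171, 171]
122 [209, 200, 198, 195, 188, 174, 155, 111, 94, 98, 96, 97, 98, 98, 95, 94, 110, 155, 190, 193, 196, 192, 187, 191, 181, 176, 178, 174, 172, 172]
126 [187, 168, 165, 165, 165, 164, 150, 121, 98, 93, 95, 97, 98, 95, 97, 96, 102, 133, 164, 174, 175, 180, 187, 187, 184, 191, 184, 167, 163, 165]
corner [0.5956 0.3221 0.1   ] [0.515  0.3389 0.1   ]
sleeve [ 0.0081183  -0.00029108 -0.06754781] hbottom [ 0.0059183  -0.00019108 -0.04554781] cap [ 0.0085183  -0.00179108  0.05495219]
```

Request:
step_arm(commands=[20,0,-0.002,-0.06,0,0,0,20,0,-0.002,-0.13,0,0,0,20,0,-0.002,-0.2,0,0,0,20,0,-0.002,-0.26,0,0,0,20,0,-0.002,-0.3067,0,0,0,20,0,-0.002,-0.3067,0,0,0,20,0,-0.002,-0.3067,0,0,0,20,0,-0.002,-0.3067,0,0,0,20,0,-0.002,-0.3067,0,0,0,20,0,-0.002,-0.3067,0,0,0])

```text
clock: 8.0
position: [0.4668, 0.3037, 0.1582]
ee_rot: [0.999, -0.047, 0.0, -0.0]
ft_force: [0.7, -0.1, -0.5]
grip_width: 0.364
grasp_force: 50.3
```

Request:
step_arm(commands=[20,0.008,0.002,0,0,0,0,20,0.018,0.001,0,0,0,0,20,0.03,0,0,0,0,0,20,0.04,-0.001,0,0,0,0,20,0.05,-0.002,0,0,0,0,20,0.06,-0.003,0,0,0,0,20,0.068,-0.004,0,0,0,0,20,0.075,-0.004,0,0,0,0,20,0.08,-0.005,0,0,0,0,20,0.08,-0.005,0,0,0,0])

```text
clock: 9.25
position: [0.5148, 0.3005, 0.1577]
ee_rot: [0.999, -0.047, -0.0, 0.0]
ft_force: [-0.2, -0.1, -1.8]
grip_width: 0.365
grasp_force: 50.3
```

Request:
step_arm(commands=[20,0.007,-0.001,0,0,0,0,20,0.014,-0.001,0,0,0,0,20,0.022,-0.002,0,0,0,0,20,0.028,-0.002,0,0,0,0,20,0.028,-0.002,0,0,0,0,20,0.028,-0.002,-0.005,0,0,0,20,0.028,-0.002,-0.01,0,0,0,20,0.028,-0.002,-0.014,0,0,0,20,0.028,-0.002,-0.016,0,0,0,20,0.028,-0.002,-0.016,0,0,0])

```text
clock: 10.5
position: [0.5314, 0.2994, 0.148]
ee_rot: [0.999, -0.047, -0.0, 0.0]
ft_force: [-0.5, 0.6, -1.9]
grip_width: 0.36
grasp_force: 50.3
```

Go down in 1 mm steps until contact shows.

Request:
step_arm(commands=[20,0,0,-0.001,0,0,0,20,0,0,-0.002,0,0,0,20,0,0,-0.003,0,0,0,20,0,0,-0.004,0,0,0,20,0,0,-0.004,0,0,0,20,0,0,-0.004,0,0,0,20,0,0,-0.004,0,0,0,20,0,0,-0.004,0,0,0,20,0,0,-0.004,0,0,0,20,0,0,-0.004,0,0,0])

```text
clock: 11.75
position: [0.5317, 0.2995, 0.1467]
ee_rot: [0.999, -0.047, 0.0, -0.0]
ft_force: [-2.4, -1.5, 7.0]
grip_width: 0.363
grasp_force: 50.8
```

Request:
step_arm(commands=[40,0,0,0,0,0,0,45,0,0,0,0,0,0,50,0,0,0,0,0,0,50,0,0,0,0,0,0,50,0,0,0,0,0,0,50,0,0,0.03,0,0,0,50,0,0,0.08,0,0,0,50,0,0,0.14,0,0,0,50,0,0,0.22,0,0,0,50,0,0,0.26,0,0,0])

```text
clock: 13.0
position: [0.5319, 0.2998, 0.3063]
ee_rot: [0.999, -0.047, 0.002, -0.001]
ft_force: [-0.0, -0.4, 0.7]
grip_width: 0.579
grasp_force: 0.0
```

```bash
python3 - <<'E'
from h import *
o=get_obs();print(o['clock'],o['position'],o['joint_pos'])
a=camera('scene');b=camera('side')
cv2.imwrite('pics/a5.png',a[:,:,::-1]);cv2.imwrite('pics/b5.png',b[:,:,::-1])
# black caps & coloured grips
for n,lo,hi in [('red',(0,120,50),(8,255,255)),('yel',(22,120,80),(32,255,255)),('grn',(50,100,40),(75,255,255)),('blue',(108,130,20),(125,255,255))]:
  print(n,[c for c in mask(a,lo,hi) if 285<c[1][0]<400 and 140<c[1][1]<215],[c for c in mask(b,lo,hi) if 160<c[1][0]<250 and 180<c[1][1]<270])
E
```

```text
13.0 [0.5319124  0.29983859 0.30626385] [-0.36271209  0.2855527  -0.2870451   1.37294419  0.08065506  1.48980911
 -2.30994626]
red [] [([175, 185, 27, 35, 361], [188.7, 202.2]), ([156, 189, 14, 10, 62], [162.8, 193.2]), ([225, 205, 9, 17, 111], [229.3, 213.0])]
yel [([342, 178, 12, 20, 136], [346.8, 187.7])] [([196, 222, 10, 17, 136], [201.3, 229.8])]
grn [([321, 176, 11, 19, 77], [325.6, 185.2]), ([374, 188, 11, 17, 73], [379.7, 196.3])] [([211, 213, 9, 18, 132], [215.6, 221.4])]
blue [([365, 181, 10, 19, 73], [368.8, 190.2])] [([192, 163, 42, 44, 799], [210.5, 183.3]), ([178, 178, 7, 8, 45], [181.3, 181.3]), ([135, 195, 48, 38, 846], [161.7, 211.4]), ([170, 220, 77, 67, 2331], [206.4, 254.1])]
```

Request:
step_arm(commands=[60,-0.007,-0.1,0,0,0,0,60,-0.014,-0.2,0,0,0,0,60,-0.021,-0.3,0,0,0,0,60,-0.028,-0.4,0,0,0,0,60,-0.035,-0.5,0,0,0,0,60,-0.042,-0.6,0,0,0,0,60,-0.049,-0.7,0,0,0,0,60,-0.056,-0.8,0,0,0,0,60,-0.0565,-0.82,-0.05,0,0,0,60,-0.0565,-0.82,-0.1,0,0,0])

```text
clock: 14.35
position: [0.497, -0.1942, 0.2411]
ee_rot: [0.999, -0.049, 0.0, 0.0]
ft_force: [-0.1, 1.2, -0.8]
grip_width: 0.7
grasp_force: 0.0
```

```bash
python3 - <<'E'
from h import *
o=get_obs();print(o['clock'],o['position'],o['ee_rot'],o['joint_pos'][-1])
w=camera('wrist');cv2.imwrite('pics/w6.png',w[:,:,::-1])
g=cv2.GaussianBlur(cv2.cvtColor(w,cv2.COLOR_RGB2GRAY),(3,3),0)
# dial: bright low-saturation region near the centre columns; knob: dark blob within
hsv=cv2.cvtColor(w,cv2.COLOR_RGB2HSV)
n,l,s,c=cv2.connectedComponentsWithStats(cv2.inRange(g,0,60))
print([(s[i].tolist(),c[i].round(1).tolist()) for i in range(1,n) if s[i,4]>80 and s[i,4]<6000])
n,l,s,c=cv2.connectedComponentsWithStats(cv2.inRange(g,170,255))
for i in range(1,n):
  if s[i,4]>300: print('bright',s[i].tolist(),c[i].round(1))
print('redmask',mask(w,(0,140,80),(8,255,255)))
def pj(P):
  T=np.eye(4);T[:3,:3]=R.from_quat(o['ee_rot']).as_matrix();T[:3,3]=o['position'];T=T@np.array(camera_params('wrist')['tool_from_camera']);q=np.linalg.inv(T)@np.append(P,1);r=np.arctan2(np.hypot(q[0],q[1]),q[2]);a=297.3*r/np.hypot(q[0],q[1]);return (256.3+a*q[0],194.4+a*q[1])
print('expect knobtop',pj([.498,-.192,.108]),'dial',pj([.498,-.192,.0815]))
E
```

```text
14.35 [ 0.49696617 -0.19423346  0.24107587] [ 9.98821904e-01 -4.85258652e-02  1.58095073e-04  1.41655339e-04] -1.3719520556620683
[([0, 0, 11, 21, 179], [4.0, 8.9]), ([0, 0, 74, 30, 637], [33.4, 12.7]), ([26, 5, 81, 83, 2849], [66.5, 45.7]), ([486, 23, 26, 135, 1654], [503.0, 107.2]), ([433, 136, 52, 143, 1910], [458.8, 203.8]), ([0, 148, 82, 63, 2387], [53.9, 173.3]), ([241, 167, 28, 32, 196], [250.8, 180.8]), ([0, 190, 22, 31, 501], [9.1, 203.1])]
bright [0, 0, 177, 68, 2559] [102.3  23.1]
bright [196, 0, 89, 37, 878] [236.9  11.8]
bright [283, 0, 70, 66, 1111] [316.7  24.8]
bright [321, 0, 191, 384, 26501] [457.5 169.1]
bright [149, 63, 60, 45, 571] [180.2  79.8]
bright [377, 73, 35, 30, 382] [395.5  85.1]
bright [199, 121, 114, 104, 5182] [260.4 163.6]
bright [131, 171, 41, 39, 655] [148.  186.1]
bright [355, 197, 40, 47, 502] [374.2 222.6]
bright [73, 223, 35, 42, 326] [ 91.6 246.7]
bright [267, 265, 30, 40, 507] [280.3 283. ]
bright [0, 275, 70, 109, 3701] [ 23.  328.3]
bright [202, 277, 121, 58, 2695] [264.6 316.3]
bright [106, 329, 45, 55, 1123] [132.6 357.4]
bright [353, 331, 55, 53, 1320] [377.9 359. ]
redmask [([254, 187, 6, 13, 44], [256.4, 193.3]), ([395, 252, 6, 6, 26], [397.5, 254.5])]
expect knobtop (np.float64(253.60354156653096), np.float64(184.20457196444687)) dial (np.float64(253.84336358425776), np.float64(177.54093520037617))
```

Request:
step_arm(commands=[60,0.002,0.002,-0.06,0,0,0,60,0.002,0.002,-0.13,0,0,0,60,0.002,0.002,-0.19,0,0,0,60,0.002,0.002,-0.23,0,0,0,60,0.002,0.002,-0.255,0,0,0,60,0.002,0.002,-0.255,0,0,0,25,0.002,0.002,-0.255,0,0,0,25,0.002,0.002,-0.255,0,0,0,25,0.002,0.002,-0.255,0,0,0,25,0.002,0.002,-0.255,0,0,0], squeeze=25)

```text
clock: 15.65
position: [0.4994, -0.1934, 0.0904]
ee_rot: [0.999, -0.048, 0.001, 0.001]
ft_force: [-1.0, -5.0, 4.2]
grip_width: 0.341
grasp_force: 27.1
```

Request:
step_arm(commands=[25,-0.001,-0.001,0,0,0,0.03,25,-0.002,-0.001,0,0,0,0.08,25,-0.002,-0.001,0,0,0,0.135,25,-0.002,-0.001,0,0,0,0.19,25,-0.002,-0.001,0,0,0,0.245,25,-0.002,-0.001,0,0,0,0.3,25,-0.002,-0.001,0,0,0,0.355,25,-0.002,-0.001,0,0,0,0.41,25,-0.002,-0.001,0,0,0,0.465,25,-0.002,-0.001,0,0,0,0.5])

```text
clock: 16.9
position: [0.4977, -0.1915, 0.0904]
ee_rot: [0.738, 0.675, 0.0, 0.0]
ft_force: [-6.6, 3.8, 11.2]
grip_width: 0.343
grasp_force: 27.7
```

```bash
python3 - <<'E'
from h import *
o=get_obs();print(o['clock'],o['position'],o['joint_pos'],o['torque'],R.from_quat(o['ee_rot']).as_euler('zyx'))
E
```

```text
16.9 [ 0.49769264 -0.19151315  0.09035327] [ 0.39133051  0.26387901 -0.12401253  1.861367    0.03732851  1.01814377
  0.16244759] [0.83508897 1.4302641  0.0223056 ] [-1.48126276e+00  5.66225116e-04 -3.14123230e+00]
```

Request:
step_arm(commands=[25,-0.001,0,0.002,0,0,0.05,25,-0.001,0,0.002,0,0,0.105,25,-0.001,0,0.002,0,0,0.16,25,-0.001,0,0.002,0,0,0.215,25,-0.001,0,0.002,0,0,0.27,25,-0.001,0,0.002,0,0,0.325,25,-0.001,0,0.002,0,0,0.38,25,-0.001,0,0.002,0,0,0.435,25,-0.001,0,0.002,0,0,0.48,25,-0.001,0,0.002,0,0,0.48])

```text
clock: 18.15
position: [0.4957, -0.193, 0.0904]
ee_rot: [0.078, 0.997, -0.001, -0.001]
ft_force: [-6.7, -2.4, 3.5]
grip_width: 0.335
grasp_force: 27.0
```

```bash
python3 - <<'E'
from h import *
o=get_obs();print(o['clock'],o['position'],o['joint_pos'][-1],o['torque'],R.from_quat(o['ee_rot']).as_euler('zyx')[0])
E
```

```text
18.15 [ 0.49565636 -0.19301951  0.09044201] 1.6196633590059786 [-0.42604921  1.45085938  0.00813802] -2.985335948063984
```

Request:
step_arm(commands=[25,0.002,0,0,0,0,0.02,25,0.003,0,0,0,0,0.04,25,0.003,0,0,0,0,0.06,25,0.003,0,0,0,0,0.08,25,0.003,0,0,0,0,0.1,25,0.003,0,0,0,0,0.12,25,0.003,0,0,0,0,0.14,25,0.003,0,0,0,0,0.16,25,0.003,0,0,0,0,0.16,25,0.003,0,0,0,0,0.16])

```text
clock: 19.4
position: [0.4989, -0.1927, 0.0905]
ee_rot: [-0.171, 0.985, -0.001, 0.0]
ft_force: [-0.6, -3.3, 2.1]
grip_width: 0.341
grasp_force: 26.7
```

```bash
python3 - <<'E'
from h import *
o=get_obs();print(o['clock'],o['position'],o['joint_pos'][-1],o['torque'],R.from_quat(o['ee_rot']).as_euler('zyx')[0])
E
```

```text
19.4 [ 0.49892271 -0.19274147  0.0905465 ] 2.0988478567540643 [-0.67815716  0.18503249 -0.42743102] 2.7982622570738998
```

Request:
step_arm(commands=[40,0,0,0,0,0,0,60,0,0,0,0,0,0,60,0,0,0,0,0,0,60,0,0,0,0,0,0,60,0,0,0.05,0,0,0,60,0,0,0.12,0,0,0,60,0,0,0.2,0,0,0,60,0,0,0.28,0,0,0,60,0,0,0.3,0,0,0,60,0,0,0.3,0,0,0])

```text
clock: 20.65
position: [0.4989, -0.192, 0.2701]
ee_rot: [-0.172, 0.985, -0.0, 0.0]
ft_force: [0.0, -0.0, -0.8]
grip_width: 0.702
grasp_force: 0.0
```

```bash
python3 - <<'E'
from h import *
o=get_obs();print(o['clock'],o['position'],o['ft_force'])
w=camera('wrist');a=camera('scene')
cv2.imwrite('pics/w7.png',w[:,:,::-1])
hsv=cv2.cvtColor(w,cv2.COLOR_RGB2HSV)
for n,ms,z in [('red',[((0,110,70),(10,255,255)),((172,110,70),(180,255,255))],.081),('green',[((45,70,40),(85,255,255))],.080)]:
  m=sum(cv2.inRange(hsv,*q) for q in ms)
  ys,xs=np.nonzero(m)
  P=np.array([onz('wrist',x,y,z,o)[:2] for x,y in zip(xs,ys)])-[.498,-.1925]
  r=np.hypot(*P.T);k=r<.056
  print(n,k.sum())
  for lo in np.arange(0,.056,.008):
    j=(r>=lo)&(r<lo+.008)
    if j.any():print(lo.round(3),j.sum(),np.degrees(np.arctan2(P[j,1],P[j,0])).mean().round(1), np.degrees(np.arctan2(P[j,1],P[j,0])).std().round(1))
for n,lo,hi in [('yel',(22,120,80),(32,255,255)),('blue',(108,130,20),(125,255,255)),('red',(0,120,50),(8,255,255)),('redb',(170,120,40),(180,255,255))]:
  print(n,[c for c in mask(a,lo,hi) if 285<c[1][0]<400 and 140<c[1][1]<215])
E
```

```text
20.65 [ 0.49890448 -0.19201475  0.27007436] [ 0.0137473  -0.02603261 -0.83191533]
red 47
0.008 26 9.7 6.0
0.016 21 7.7 4.1Traceback (most recent call last):
  File "<stdin>", line 9, in <module>
  File "h.py", line 14, in onz
    c,d=ray(n,u,v,o);return c+d*(z-c[2])/d[2]
        ~~~^^^^^^^^^
  File "h.py", line 5, in ray
    p=camera_params(n);K=np.array(p['mtx']);a=(u-K[0,2])/K[0,0];b=(v-K[1,2])/K[1,1]
ValueError: time passes only in moves, steps and waits
```

```bash
python3 - <<'E'
from h import *
o=get_obs();w=cv2.imread('pics/w7.png').astype(int)
p=camera_params('wrist');K=np.array(p['mtx']);T=np.eye(4);T[:3,:3]=R.from_quat(o['ee_rot']).as_matrix();T[:3,3]=o['position'];T=np.linalg.inv(T@np.array(p['tool_from_camera']))
def pj(P):
  q=T[:3,:3]@P+T[:3,3];h=np.hypot(q[0],q[1]);a=K[0,0]*np.arctan2(h,q[2])/h;return a*q[0]+K[0,2],a*q[1]+K[1,2]
# polar rectified dial: redness vs angle at given radius
def polar(z,rs,c=(.498,-.1925)):
  A=np.radians(np.arange(0,360,2))
  for r in rs:
    uv=np.array([pj(np.array([c[0]+r*np.cos(t),c[1]+r*np.sin(t),z])) for t in A],np.float32)
    s=cv2.remap(w.astype(np.float32),uv[None,:,0],uv[None,:,1],1)[0]
    red=s[:,2]-(s[:,0]+s[:,1])/2;gr=s[:,1]-(s[:,0]+s[:,2])/2
    i=np.argsort(-red)[:4]; j=np.argsort(-gr)[:4]
    print(z,r,'red',[(int(2*k),int(red[k])) for k in i],'green',[(int(2*k),int(gr[k])) for k in j])
polar(.078,[.022,.027,.032,.037,.042,.047]);polar(.108,[.006,.009,.012])
E
```

```text
0.078 0.022 red [(6, 58), (8, 57), (4, 54), (10, 48)] green [(144, 4), (346, 3), (340, 3), (130, 3)]
0.078 0.027 red [(4, 48), (2, 42), (6, 30), (0, 21)] green [(356, 4), (160, 4), (94, 4), (64, 4)]
0.078 0.032 red [(4, 47), (2, 42), (6, 22), (0, 11)] green [(100, 5), (78, 5), (68, 4), (358, 4)]
0.078 0.037 red [(4, 47), (2, 38), (70, 25), (68, 24)] green [(70, 19), (72, 19), (68, 19), (74, 17)]
0.078 0.042 red [(4, 47), (2, 34), (6, 17), (134, 16)] green [(134, 13), (128, 12), (126, 11), (130, 11)]
0.078 0.047 red [(4, 2), (2, 1), (268, 0), (230, 0)] green [(122, 4), (112, 4), (124, 4), (16, 4)]
0.108 0.006 red [(4, 146), (2, 144), (6, 143), (0, 142)] green [(302, 1), (304, 0), (300, 0), (306, 0)]
0.108 0.009 red [(2, 143), (4, 142), (6, 136), (0, 136)] green [(30, 1), (122, 0), (198, 0), (264, 0)]
0.108 0.012 red [(2, 132), (4, 126), (0, 121), (6, 120)] green [(270, 1), (22, 1), (118, 1), (228, 1)]
```

```bash
python3 - <<'E'
from h import *
a=camera('scene');ok=False
for n,lo,hi in [('yel',(22,120,80),(32,255,255)),('grn',(50,100,40),(75,255,255)),('blue',(108,130,20),(125,255,255))]:
  c=[c for c in mask(a,lo,hi) if 285<c[1][0]<400 and 140<c[1][1]<215];print(n,c)
  if n=='blue': ok=any(abs(x[1][0]-368.8)<1.5 and abs(x[1][1]-190.2)<1.5 for x in c)
print(ok)
if ok: print(hand_in())
E
```

```text
yel [([342, 178, 11, 20, 125], [346.7, 187.7])]
grn [([321, 176, 10, 19, 65], [325.4, 185.4]), ([374, 188, 12, 17, 96], [379.7, 195.8])]
blue [([365, 182, 10, 18, 68], [368.8, 190.6])]
True
the job is handed in; nothing more can be done
None
```

I hung the blue driver in the rack's free slot, turned the red peak pointer back to its zero stop, and handed the job in at about 21 s; during the run, the loose pink and turquoise look-alikes toppled over without the robot touching them.

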